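# Open the analyser's sample drawer and seat the carrier

### The job

Get the powder analyser ready for filling: pull its sample drawer fully open, then pick up the sample carrier by its black grip and lower it into the drawer so that both holes go over the two locating pegs and it lies flat on the drawer's floor, either way round. Set it down rather than dropping it, leave the drawer open, and knock none of the jars, bottles or glassware over.

Things in the scene. Friction and masses are not known exactly. Their poses are not given: they have to be found in the camera images.
- analyser: powder analyser, a low white instrument fixed to the bench: 180 mm deep (its x), 190 wide (its y), 96 high, dark display on top. Origin: centre of its underside, on the bench. Its -x side is the front; the drawer slides out along its own -x. It stands turned, the front looking to the robot's right.
- sample_drawer (a joint): how far the drawer is out, m: 0 shut, 0.12 fully open at its stop. It slides stiffly (about 3 N) and stays where it is left.
- drawer_handle (a point): middle of the drawer's straight bar handle (dark steel round bar about 10 mm thick, 110 mm long along the analyser's y, 45 mm in front of the grey drawer front, 70 mm above the bench). Moves with the drawer; axes as the analyser's.
- drawer_seat (a point): midway between the drawer's two pegs, on its floor (30 mm above the bench); moves with the drawer, axes as the analyser's. Pegs at +-45 mm along y: 10 mm thick, 18 high, top 8 mm tapering to 4 mm. Drawer inside 156 mm wide, side walls 24 mm above the floor; the drawer front (top 88 mm above the bench) is 60 mm ahead of this point and, fully open, the analyser's face 60 mm behind it.
- carrier: sample carrier at the robot's right: aluminium plate 80 (its x) by 130 (its y) by 8 mm, four small wells. Origin: centre of its underside. Two through holes of 15 mm at +45 and -45 mm along its y (either way round fits). In the middle an upright black grip, 16 mm thick (x), 50 mm long (y), its top 50 mm above the underside. About 200 g.
- powder_jar: bystander: white plastic jar, 67 mm across, 118 mm tall. Origin: centre of its underside.
- beaker_250: bystander: empty glass beaker, 73 mm across, 92 mm tall. Origin: centre of its underside.
- amber_bottle: bystander: brown glass bottle, 85 mm across, 162 mm tall. Origin: centre of its underside.
- conical_flask: bystander: small stoppered conical flask, 63 mm across, 115 mm tall. Origin: centre of its underside.

How it is judged:
By the outcome, as a careful person would: the job done as asked, in the order asked, and still so for the second after the job is handed in, with the robot touching nothing.
It also fails if it takes over 54 s, if anything falls off the work surface, if the arm or the gripper's body presses on something with over 40 N, if the wrist force passes 120 N, or if a joint passes its speed limit or range.

### The arm

A 6-joint arm with a two-finger parallel gripper is mounted at the origin on the work surface; the furniture and walls round the work are solid. World frame = base frame: x ahead of the robot, y to its left, z up, the work surface at z = 0. Lengths are in m, angles in rad, forces in N, time in s.
With the tool pointing down it reaches from about 0.35 to 0.975 m from the base axis. Payload 4.9 kg.
Tool frame: the origin (TCP) lies on the centre line of the jaws, within the pads' length; the fingertips stand 19 mm ahead of it and the grasp point (between the pads) is the TCP; z points along the fingers, y is the line along which they close (so a half turn about z gives the same grasp; the last joint's range is limited). The gripper opens to 85 mm and grips with 20 to 120 N. Pads are 22 mm wide; open, the fingers measure 114 mm over their backs; the gripper's body (76 mm by 85 mm) begins 54 mm behind the grasp point. The pads swing forward as they close: fully open they stand 13 mm farther back than shut.
Start: joints at [-1.244, 0.053, 1.613, -0, 1.476, -0.119], TCP at [0.269, -0.564, 0.225] pointing down, gripper open.
Joint ranges: [-3.01, 3.01], [-1.01, 2.22], [0.06, 2.58], [-1.02, 4.17], [0.09, 2.62], [-3.14, 3.14]. Speed limits (rad/s): [2.57, 2.57, 3.14, 3.14, 3.14, 3.14].

### API

Orientations are given as a unit quaternion [w, x, y, z].
In Python, from plant import state, grab_frame, ticket, spotter gives the robot as it stands.
- The arm moves only by the tool apply_moves, never from a script. Its argument "series" is a list of rows, each an object of numbers: "jaw": the closure, from 0 (fully open) to 1 (shut); "dx", "dy", "dz": the shift along the tool's x, y, z in mm; "turn": the turn about the tool's z in rad. A call has 1 to 5 rows; each row is the pose to reach, as a shift and turn from the pose commanded when the call began, along the tool's axes at that moment; what a row does not reach only later rows make up. A row lasts 1/12 s, in which the tool goes at most 41.7 mm and 7.16 degrees, less where a joint would pass 70% of its speed; a pose out of reach is approached as far as the arm can. A call with a gripper value outside its range is refused whole. The fingers move at their own pace and stop on an object; the grip force is fixed at half the most. Time passes only in rows, so rows that repeat a pose let the fingers close. It gives the time, the measured TCP pose, the force, the opening and the grip force at its end, in the units of the state.
- state(): the state, without advancing time (a new reading comes with each control period).
- grab_frame(name): name is "scene" or "top" or "wrist"; returns a dict with "pixels" (420x560x3 uint8, red, green, blue), "mtx" (3x3 intrinsics, pixels), "dist_coeffs" ([k1, k2, p1, p2, k3] as OpenCV has them; the pictures are not rectified), "camera_from_world" (4x4, takes a point from world to camera coordinates). Camera axes: x right, y down, z forward; pixel columns grow to the right and rows downward; lengths in m; the calibration is good to about 2 mm. A picture is of the moment at which its call begins. There is no depth.
- ticket.job_done(): hands the job in; it is judged then, once.
Trained networks look in a picture, given as the dict that the camera call returned (one of the last four; its "shot" number tells which), for a name from the list of things; names that differ only in an ending like _2 or _b are one class to them, and where a whole thing is asked for, a point or a joint stands for the part that bears it (a point fixed in the world has none). Each returns a list of dicts, best first, with "conf" (0 to 1); they miss things now and then, are a little off and sometimes report something else, mostly with a low value. They report only what shows in the picture. A call takes as long as a camera call.
- spotter.outline_of(picture, target): "region" (420x560 bool, what is visible of it) and "extent" ([left, top, right, bottom] in pixels, round what is visible of it).
The state is a dict: "time": time; "joint_pos": joint angles; "joint_vel": joint speeds; "joint_efforts": joint torques, N m; "tool_pos": TCP position; "tool_rot": TCP orientation; "contact_force": force on the tool from outside, world axes, zero at the start; "ft_torque": the same for the moment, N m; "gripper_width": opening from 0.0 (shut) to 1.0 (fully open); "grasp_force": force on a finger pad.
Only numpy, scipy, OpenCV 4.12 (cv2) and the standard library are available. Lean on these libraries where they do the work, as an engineer would, in place of code of your own. Each camera call takes 0.05 s, during which the arm holds its last target. There are 200 camera calls.

## Working session

There is one attempt and no reset: what is moved stays moved. The work goes in short steps, Python scripts to look and compute and a tool call to move; the robot and the scene stay as the last step left them, time stands still between calls to the robot, and variables do not carry over. Pictures are saved under pics/ and viewed, at most 10 in all, crops included, and the job is handed in when it is done.

Besides the shell and the picture viewer there is one more tool, called after "Call:" as a command line: name --argument value ..., lists and objects as JSON in quotes. apply_moves: Moves the arm, as the interface text tells. Its arguments: {"type":"object","properties":{"series":{"type":"array","items":{"type":"object","properties":{"jaw":{"type":"number"},"dx":{"type":"number"},"dy":{"type":"number"},"dz":{"type":"number"},"turn":{"type":"number"}}}}},"required":["series"]}

```bash
mkdir -p pics
cat > h.py <<'E'
import numpy as np, cv2
from plant import state, grab_frame, ticket, spotter
def save(f,n): cv2.imwrite('pics/'+n+'.png', f['pixels'][:,:,::-1])
def proj(f,P):
    T=np.array(f['camera_from_world']); r,_=cv2.Rodrigues(T[:3,:3])
    return cv2.projectPoints(np.array(P,float).reshape(-1,3),r,T[:3,3],np.array(f['mtx']),np.array(f['dist_coeffs']))[0].reshape(-1,2)
def ray(f,uv,z):
    "world points at height z under pixels"
    T=np.array(f['camera_from_world']);R=T[:3,:3];c=-R.T@T[:3,3]
    n=cv2.undistortPoints(np.array(uv,float).reshape(-1,1,2),np.array(f['mtx']),np.array(f['dist_coeffs'])).reshape(-1,2)
    d=np.c_[n,np.ones(len(n))]@R
    return c+d*((z-c[2])/d[:,2])[:,None]
E
python3 - <<'E'
from h import *
s=state();print(s)
top=grab_frame('top');sc=grab_frame('scene')
cv2.imwrite('pics/both.png',np.hstack([top['pixels'],sc['pixels']])[:,:,::-1][:, :][:420])
save(top,'top0');save(sc,'scene0')
for f,n in((top,'top'),(sc,'scene')):
  T=np.array(f['camera_from_world']);print(n,'cam',-T[:3,:3].T@T[:3,3])
  for t in['analyser','drawer_handle','carrier','powder_jar','beaker_250','amber_bottle','conical_flask']:
    for o in spotter.outline_of(f,t)[:2]:
      m=o['region'].astype(np.uint8);M=cv2.moments(m,True)
      print(n,t,round(o['conf'],2),o['extent'],M['m00'],cv2.minAreaRect(cv2.findNonZero(m)))
E
```

```text
{'time': 0.0, 'joint_pos': array([-1.24398960e+00,  5.33552274e-02,  1.61431654e+00,  8.64413683e-06,
        1.47599719e+00, -1.19004258e-01]), 'joint_vel': array([ 6.11189048e-05,  1.60722778e-04, -1.45415216e-03,  8.03550769e-04,
       -1.10381710e-03,  1.35937885e-03]), 'joint_efforts': array([ 7.69976687e-04, -3.93688095e+01, -3.70170450e+01, -1.45359104e-04,
        7.05546045e-03,  1.25467321e-05]), 'tool_pos': array([ 0.26928557, -0.5632989 ,  0.22405058]), 'tool_rot': array([-1.03300268e-03,  9.75258833e-01,  2.21063636e-01, -1.03392591e-04]), 'contact_force': array([-0.24022713, -1.09613472, -0.6399153 ]), 'ft_torque': array([0.01597317, 0.01568633, 0.01341803]), 'grasp_force': 0.0, 'gripper_width': 1.0008833638289432}
top cam [0.43566417 0.02605198 1.19294543]
top analyser 0.71 [161.3, 156.1, 278.1, 248.0] 6658.0 ((220.52175903320312, 205.69677734375), (103.60006713867188, 76.92588806152344), 18.13808250427246)
top drawer_handle 0.69 [228.7, 185.0, 276.6, 251.1] 1295.0 ((253.63914489746094, 217.28753662109375), (32.76993179321289, 70.83726501464844), 19.179006576538086)
t
[... 1386 characters left out ...]
8 [346.4, 247.1, 388.6, 301.2] 1413.0 ((358.7422790527344, 271.1884765625), (37.3626708984375, 53.9390754699707), 37.87498474121094)
scene beaker_250 0.83 [347.0, 246.7, 387.8, 304.2] 1415.0 ((359.1340026855469, 270.8128662109375), (36.9528694152832, 53.97932815551758), 39.17366027832031)
scene amber_bottle 0.81 [334.1, 193.5, 382.2, 268.2] 2167.0 ((356.9299621582031, 229.989990234375), (41.15361785888672, 75.51900482177734), 8.130102157592773)
scene conical_flask 0.76 [194.7, 141.0, 222.0, 186.2] 669.0 ((207.5, 164.0), (44.0, 23.0), 90.0)
scene conical_flask 0.51 [348.1, 248.0, 387.0, 302.3] 1482.0 ((359.031494140625, 271.09619140625), (38.473426818847656, 55.04227828979492), 38.1572265625)
```

View pics/top0.png

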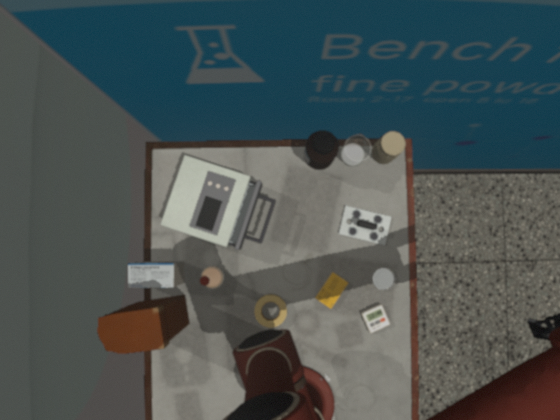

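View pics/scene0.png

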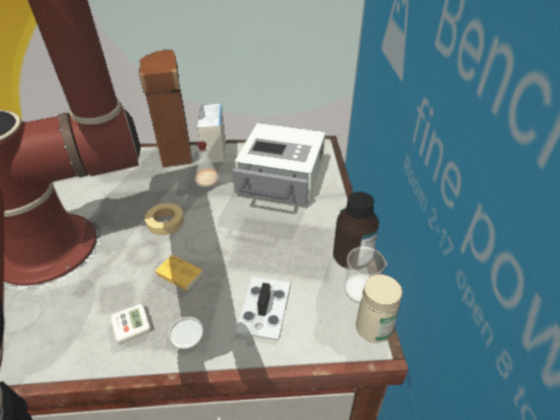

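The top view shows the analyser at about (215,200) with its handle at about (262,218), and the carrier at (365,225). The bottle, beaker and jar stand in a row along the far edge at u 322–392, v 148, and the flask is at (211,277). Next I'll fit box models to the masks.

```bash
cat >> h.py <<'E'
from scipy.optimize import minimize
def box(x0,x1,y0,y1,z0,z1): return np.array([[x,y,z] for x in(x0,x1) for y in(y0,y1) for z in(z0,z1)])
def place(P,q):
    c,s=np.cos(q[2]),np.sin(q[2]);P=np.asarray(P,float).reshape(-1,3)
    return np.c_[q[0]+c*P[:,0]-s*P[:,1],q[1]+s*P[:,0]+c*P[:,1],P[:,2]]
def fit(views,boxes,q0,S=4):
    def cost(q):
        t=0
        for f,m in views:
            a=np.zeros((420,560),np.uint8)
            for b in boxes:
                h=cv2.convexHull(proj(f,place(b,q)).astype(np.float32))
                cv2.fillConvexPoly(a,np.round(h*16).astype(np.int32),1,shift=4)
            t+=1-(a.astype(bool)&m).sum()/(a.astype(bool)|m).sum()
        return t
    best=None
    for d in(.03,.01,.004):
        q=q0 if best is None else best.x
        best=minimize(cost,q,method='Nelder-Mead',options=dict(initial_simplex=np.array([q,q+np.array([d,0,0]),q+np.array([0,d,0]),q+np.array([0,0,d*5])])))
    return best.x,best.fun
def draw(f,P,img,col=(0,255,0),k=1,o=(0,0)):
    for u in proj(f,P): cv2.circle(img,tuple(int(round(v)) for v in (u-np.array(o))*k+k/2),2,col,-1)
E
python3 - <<'E'
from h import *
top=grab_frame('top');sc=grab_frame('scene')
V=lambda t:[(f,spotter.outline_of(f,t)[0]['region'].astype(bool)) for f in(top,sc)]
va,vc=V('analyser'),V('carrier')
A=[box(-.09,.09,-.095,.095,0,.096)]
C=[box(-.04,.04,-.065,.065,0,.008),box(-.008,.008,-.025,.025,0,.05)]
print(ray(top,[(215,200),(365,225),(262,218)],.05))
qa=ray(top,[(210,200)],.09)[0];qc=ray(top,[(365,225)],.0)[0]
for n,v,b,q in(('an',va,A,np.array([qa[0],qa[1],1.9])),('an',va,A,np.array([qa[0],qa[1],1.2])),('ca',vc,C,np.array([qc[0],qc[1],1.8])),('ca',vc,C,np.array([qc[0],qc[1],1.3]))):
    for vv in(v,v[:1],v[1:]):print(n,fit(vv,b,q))
for t,h in[('powder_jar',.118),('beaker_250',.0),('amber_bottle',.162),('conical_flask',.115)]:
    o=spotter.outline_of(top,t)
    if o:e=o[0]['extent'];print(t,ray(top,[((e[0]+e[2])/2,(e[1]+e[3])/2)],h*.5))
import pickle;pickle.dump((top,sc),open('f0.pkl','wb'))
E
```

```text
[[ 0.55117963  0.2044101   0.05      ]
 [ 0.47959323 -0.19012592  0.05      ]
 [ 0.50190315  0.08056482  0.05      ]]
an (array([0.54389144, 0.21761089, 1.23740144]), np.float64(0.2023272292181174))
an (array([0.54492389, 0.22107623, 1.24490684]), np.float64(0.1647566602172943))
an (array([0.53401151, 0.21647545, 2.02476254]), np.float64(0.2354163574291227))
an (array([0.54365409, 0.21613419, 1.23094152]), np.float64(0.20248756515348199))
an (array([0.54578738, 0.22118691, 1.25334888]), np.float64(0.16383422778771617))
an (array([0.54279527, 0.21585758, 1.22666352]), np.float64(0.032154340836012874))
ca (array([ 0.48138885, -0.1968639 ,  2.86182568]), np.float64(0.19525097337851927))
ca (array([ 0.4792743 , -0.19748036,  2.88157116]), np.float64(0.11664392905866305))
ca (array([ 0.48243219, -0.19660906,  2.9106539 ]), np.float64(0.07035573122529648))
ca (array([ 0.48120111, -0.19600521,  2.89091441]), np.float64(0.19786869693851294))
ca (array([ 0.4694154 , -0.19614158,  1.56368592]), np.float64(0.5169263836646965))
ca (array([ 0.48267354, -0.19528086,  2.91266182]), np.float64(0.06851485148514846))
powder_jar [[ 0.68179604 -0.25817556  0.059     ]]
beaker_250 [[ 0.69567966 -0.17711211  0.        ]]
amber_bottle [[ 0.66280434 -0.07898528  0.081     ]]
conical_flask [[0.34548593 0.21329079 0.0575    ]]
```

Run:
```python
from h import *
import pickle;top,sc=pickle.load(open('f0.pkl','rb'))
qa=[.543,.216,1.227];qc=[.4815,-.1965,2.90]
def line(a,b,n=15):return np.array(a)+np.linspace(0,1,n)[:,None]*(np.array(b)-np.array(a))
out=[]
for f,o in((top,(150,140)),(sc,(190,110)),(top,(320,180)),(sc,(225,270))):
    w,h,k=(130,98,3) if o[0] in(150,190) else (78,78,5)
    k=3 if w==130 else 3.8
    im=cv2.resize(np.ascontiguousarray(f['pixels'][o[1]:o[1]+h,o[0]:o[0]+w,::-1]),None,fx=k,fy=k,interpolation=cv2.INTER_CUBIC)
    im=cv2.convertScaleAbs(im,alpha=1.4)
    d=lambda P,q,c:draw(f,place(P,q),im,c,k,o)
    for y in(-.095,.095):d(line([-.09,y,.096],[.09,y,.096]),qa,(0,255,0))
    for x in(-.09,.09):d(line([x,-.095,.096],[x,.095,.096]),qa,(0,255,0))
    d(line([-.135,-.055,.07],[-.135,.055,.07],9),qa,(0,0,255))
    for s in(-1,1):
        d(line([-.04,.065*s,.008],[.04,.065*s,.008],9),qc,(0,255,0));d(line([.04*s,-.065,.008],[.04*s,.065,.008],12),qc,(0,255,0));d([[0,.045*s,.008]],qc,(0,0,255))
    d(line([0,-.025,.05],[0,.025,.05],6),qc,(0,0,255))
    out.append(cv2.resize(im,(390,294)))
cv2.imwrite('pics/ov.png',np.vstack([np.hstack(out[:2]),np.hstack(out[2:])]))
```

```text
(no output)
```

View pics/ov.png

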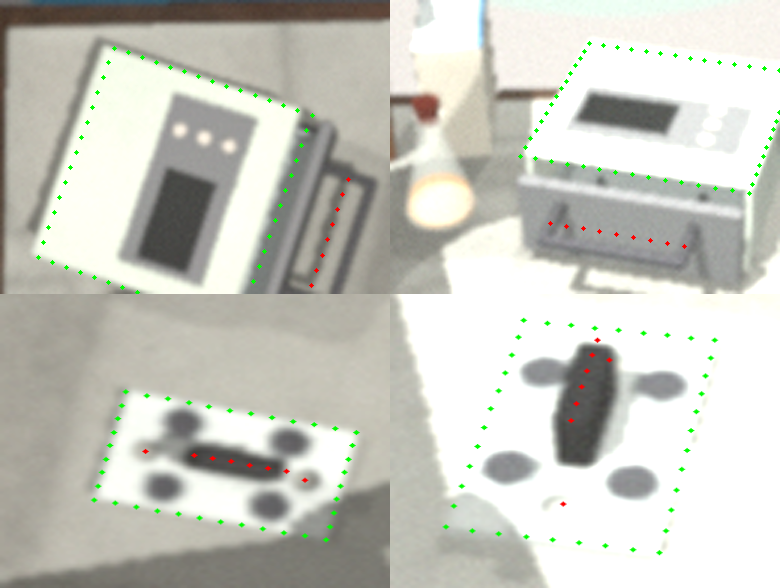

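The carrier overlay matches to 2–3 mm. The handle bar sits slightly farther out than -0.135, at about -0.147. I'll move above it and refine with the wrist camera.

```bash
cat >> h.py <<'E'
from scipy.spatial.transform import Rotation as Ro
def go(p,ang):
    "shift (tool axes, mm) and turn from measured pose to world p, tool y at world angle ang"
    s=state();w,x,y,z=s['tool_rot'];R=Ro.from_quat([x,y,z,w]).as_matrix()
    d=R.T@(np.array(p)-s['tool_pos'])*1000
    a=np.arctan2(R[1,1],R[0,1]);t=(a-ang+np.pi)%(2*np.pi)-np.pi
    print('t',round(s['time'],2),'pos',s['tool_pos'].round(4),'ang',round(a,4),'tilt',R[2,:2].round(4),'F',np.round(s['contact_force'],1),'w',round(s['gripper_width'],3),'-> d',d.round(1),'turn',round(t,3))
E
python3 -c "
from h import *
go([.494,.078,.225],1.23-np.pi)"
```

```text
t 1.3 pos [ 0.2695 -0.5639  0.2253] ang -1.125 tilt [-0.  0.] F [ 0.1  0.  -0.6] w 1.001 -> d [ 4.793e+02 -4.824e+02  3.000e-01] turn 0.787
```

Call:
apply_moves --series '[{"dx": 29,"dy": -29,"jaw": 0.5},{"dx": 58,"dy": -58,"jaw": 0.5},{"dx": 87,"dy": -87,"jaw": 0.5},{"dx": 116,"dy": -116,"jaw": 0.5},{"dx": 145,"dy": -145,"jaw": 0.5}]'

```text
invalid input at $.series[0]: expected keys jaw, dx, dy, dz, turn
```

Call:
apply_moves --series '[{"dx": 29,"dy": -29,"jaw": 0.5},{"dx": 58,"dy": -58,"jaw": 0.5},{"dx": 87,"dy": -87,"jaw": 0.5},{"dx": 116,"dy": -116,"jaw": 0.5},{"dx": 145,"dy": -145,"jaw": 0.5}]'

```text
invalid input at $.series[0]: expected keys jaw, dx, dy, dz, turn
```

Call:
apply_moves --series '[{"dx": 29,"dy": -29,"turn": 0.12,"jaw": 0.5},{"dx": 58,"dy": -58,"turn": 0.24,"jaw": 0.5},{"dx": 87,"dy": -87,"turn": 0.36,"jaw": 0.5},{"dx": 116,"dy": -116,"turn": 0.48,"jaw": 0.5},{"dx": 145,"dy": -145,"turn": 0.6,"jaw": 0.5}]'

```text
invalid input at $.series[0]: expected keys jaw, dx, dy, dz, turn
```

```bash
python3 -c "
from h import *
go([.494,.078,.225],1.23-np.pi)"
```

```text
t 1.3 pos [ 0.2695 -0.5639  0.2253] ang -1.125 tilt [-0.  0.] F [ 0.1  0.  -0.6] w 1.001 -> d [ 4.793e+02 -4.824e+02  3.000e-01] turn 0.787
```

Call:
apply_moves --series '[{"dx": 29,"dy": -29,"dz": 0,"turn": 0,"jaw": 0.5},{"dx": 58,"dy": -58,"dz": 0,"turn": 0,"jaw": 0.5},{"dx": 87,"dy": -87,"dz": 0,"turn": 0,"jaw": 0.5},{"dx": 116,"dy": -116,"dz": 0,"turn": 0,"jaw": 0.5},{"dx": 145,"dy": -145,"dz": 0,"turn": 0,"jaw": 0.5}]'

```text
time: 1.72
tool_pos: [0.338, -0.3689, 0.2253]
tool_rot: [0.0, 0.975, 0.221, 0.0]
contact_force: [1.0, 0.0, 1.2]
gripper_width: 0.502
grasp_force: 0.0
```

Call:
apply_moves --series '[{"dx": 29,"dy": -29,"dz": 0,"turn": 0,"jaw": 0.5},{"dx": 58,"dy": -58,"dz": 0,"turn": 0,"jaw": 0.5},{"dx": 87,"dy": -87,"dz": 0,"turn": 0,"jaw": 0.5},{"dx": 116,"dy": -116,"dz": 0,"turn": 0,"jaw": 0.5},{"dx": 145,"dy": -145,"dz": 0,"turn": 0,"jaw": 0.5}]'

```text
time: 2.13
tool_pos: [0.4063, -0.1754, 0.2256]
tool_rot: [0.0, 0.975, 0.221, 0.0]
contact_force: [1.3, -0.2, 0.0]
gripper_width: 0.499
grasp_force: 0.0
```

Call:
apply_moves --series '[{"dx": 29,"dy": -29,"dz": 0,"turn": 0.12,"jaw": 0.5},{"dx": 58,"dy": -58,"dz": 0,"turn": 0.24,"jaw": 0.5},{"dx": 87,"dy": -87,"dz": 0,"turn": 0.36,"jaw": 0.5},{"dx": 116,"dy": -116,"dz": 0,"turn": 0.48,"jaw": 0.5},{"dx": 145,"dy": -145,"dz": 0,"turn": 0.6,"jaw": 0.5}]'

```text
time: 2.55
tool_pos: [0.4651, -0.0105, 0.2257]
tool_rot: [0.0, 0.999, -0.041, 0.001]
contact_force: [-0.3, -0.6, -0.7]
gripper_width: 0.5
grasp_force: 0.0
```

```bash
python3 -c "
from h import *
go([.494,.078,.225],1.23-np.pi)"
```

```text
t 2.55 pos [ 0.4651 -0.0105  0.2257] ang -1.6532 tilt [0.0011 0.0002] F [-0.3 -0.6 -0.7] w 0.5 -> d [ 21.5 -90.5   0.7] turn 0.258
```

Call:
apply_moves --series '[{"dx": 10,"dy": -38,"dz": 0,"turn": 0.12,"jaw": 0.5},{"dx": 21,"dy": -76,"dz": 0,"turn": 0.24,"jaw": 0.5},{"dx": 21,"dy": -90,"dz": 0,"turn": 0.26,"jaw": 0.5},{"dx": 21,"dy": -90,"dz": 0,"turn": 0.26,"jaw": 0.5},{"dx": 21,"dy": -90,"dz": 0,"turn": 0.26,"jaw": 0.5}]'

```text
time: 2.97
tool_pos: [0.4927, 0.0766, 0.2253]
tool_rot: [0.0, 0.986, -0.166, -0.0]
contact_force: [0.6, -0.2, -0.2]
gripper_width: 0.494
grasp_force: 0.0
```

Run:
```python
from h import *
go([.494,.078,.225],1.23-np.pi)
f=grab_frame('wrist');T=np.array(f['camera_from_world']);print('cam',-T[:3,:3].T@T[:3,3])
q=[.544,.217,1.23];im=np.ascontiguousarray(f['pixels'][:,:,::-1])
for s in np.linspace(-.055,.055,9):draw(f,place([[-.147,s,.07]],q),im,(0,0,255))
for s in np.linspace(-.095,.095,12):draw(f,place([[-.09,s,.096]],q),im,(0,255,0))
for t in('drawer_handle','analyser'):
  for o in spotter.outline_of(f,t)[:1]:print(t,o['conf'],o['extent'])
cv2.imwrite('pics/w1.png',im)
```

```text
t 2.97 pos [0.4927 0.0766 0.2253] ang -1.905 tilt [-0.0002  0.0005] F [ 0.6 -0.2 -0.2] w 0.494 -> d [ 0.8 -1.7  0.3] turn 0.007
cam [0.56703999 0.05097948 0.37470999]
drawer_handle 0.61 [210.0, 102.6, 298.1, 278.4]
analyser 0.7 [10.6, 96.8, 297.3, 289.8]
```

View pics/w1.png

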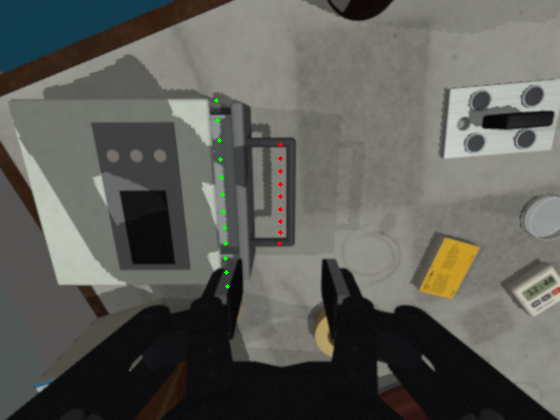

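The wrist view shows the handle bar as a vertical line from (292,141) to (291,243), about 11 px outside the prediction. The analyser's top front edge runs (211,103)–(228,285).

Run:
```python
from h import *
f=grab_frame('wrist');g=cv2.cvtColor(f['pixels'],cv2.COLOR_RGB2GRAY).astype(int)
for v in(160,180,200,220):print(v,g[v,196:300].tolist())
for v in range(130,150):print(v,g[v,290],end=' ')
for v in range(236,254):print(v,g[v,290],end=' ')
P=ray(f,[(291.5,141),(291,244)],.07);d=P[0]-P[1];print(P,P.mean(0),np.hypot(*d[:2]),'yaw',np.arctan2(d[1],d[0])-np.pi/2,np.arctan2(-d[1],-d[0])-np.pi/2)
```

```text
160 [114, 116, 116, 116, 115, 115, 114, 114, 114, 114, 114, 112, 103, 93, 85, 78, 77, 77, 79, 80, 81, 80, 79, 78, 77, 77, 76, 78, 77, 80, 81, 80, 79, 78, 75, 68, 64, 64, 64, 66, 63, 64, 65, 63, 63, 55, 49, 41, 35, 35, 39, 47, 50, 50, 72, 109, 122, 122, 122, 122, 123, 124, 124, 120, 108, 89, 78, 75, 74, 74, 74, 73, 83, 110, 123, 124, 124, 125, 124, 125, 125, 125, 125, 124, 124, 123, 123, 114, 81, 52, 50, 56, 59, 64, 64, 59, 56, 76, 108, 120, 120, 117, 116, 115]
180 [116, 116, 115, 116, 115, 114, 115, 113, 113, 113, 114, 114, 113, 110, 100, 91, 96, 124, 135, 139, 141, 141, 142, 141, 139, 130, 110, 88, 78, 77, 77, 79, 79, 78, 78, 75, 71, 65, 65, 65, 65, 64, 63, 64, 62, 61, 56, 49, 40, 39, 47, 51, 51, 52, 55, 78, 109, 119, 120, 120, 121, 123, 122, 123, 117, 97, 79, 73, 73, 71, 71, 72, 72, 79, 101, 119, 126, 126, 127, 126, 126, 126, 127, 126, 126, 126, 124, 115, 83, 54, 49, 53, 59, 62, 63, 59, 56, 76, 108, 120, 121, 121, 118, 117]
200 [116, 114, 114, 114, 113, 113, 113, 116, 134, 168, 183, 186, 187, 187, 185, 180, 170, 158, 145, 139, 139, 140, 141, 141, 140, 139, 137, 124, 96, 80, 79, 78,
[... 571 characters left out ...]
 55, 52, 51, 52, 50, 59, 90, 116, 124, 126, 126, 126, 126, 127, 127, 127, 127, 128, 129, 128, 128, 128, 127, 127, 127, 126, 126, 127, 127, 128, 128, 127, 129, 128, 128, 128, 119, 90, 59, 49, 53, 57, 62, 63, 56, 59, 85, 112, 122, 123, 123, 122, 122]
130 124 131 124 132 125 133 125 134 124 135 123 136 120 137 106 138 79 139 55 140 52 141 56 142 61 143 63 144 65 145 66 146 64 147 65 148 65 149 65 236 62 237 60 238 60 239 59 240 61 241 60 242 60 243 60 244 59 245 64 246 85 247 109 248 125 249 128 250 128 251 130 252 129 253 129 [[0.54509025 0.04577502 0.07      ]
 [0.43719686 0.08290008 0.07      ]] [0.49114356 0.06433755 0.07      ] 0.11410194778271508 yaw -1.9021966334183207 1.2393960201714727
```

```bash
python3 -c "
from h import *
go([.492,.0675,.07],1.237-np.pi)"
```

```text
t 3.17 pos [0.4926 0.0748 0.2254] ang -1.9094 tilt [0.0002 0.0002] F [ 0.3 -0.3 -0. ] w 0.498 -> d [  1.8   7.1 155.4] turn -0.005
```

Call:
apply_moves --series '[{"dx": 2,"dy": 7,"dz": 38,"turn": 0,"jaw": 0.58},{"dx": 2,"dy": 7,"dz": 76,"turn": 0,"jaw": 0.58},{"dx": 2,"dy": 7,"dz": 110,"turn": 0,"jaw": 0.58},{"dx": 2,"dy": 7,"dz": 135,"turn": 0,"jaw": 0.58},{"dx": 2,"dy": 7,"dz": 155,"turn": 0,"jaw": 0.58}]'

```text
time: 3.58
tool_pos: [0.4906, 0.0674, 0.0676]
tool_rot: [0.0, 0.986, -0.169, -0.002]
contact_force: [0.6, -0.0, -0.3]
gripper_width: 0.417
grasp_force: 0.0
```

Call:
apply_moves --series '[{"dx": 0,"dy": 0,"dz": 0,"turn": 0,"jaw": 0.58},{"dx": 0,"dy": 0,"dz": 0,"turn": 0,"jaw": 0.8},{"dx": 0,"dy": 0,"dz": 0,"turn": 0,"jaw": 1.0},{"dx": 0,"dy": 0,"dz": 0,"turn": 0,"jaw": 1.0},{"dx": 0,"dy": 0,"dz": 0,"turn": 0,"jaw": 1.0}]'

```text
time: 4.0
tool_pos: [0.4938, 0.0684, 0.0725]
tool_rot: [-0.0, 0.986, -0.168, 0.002]
contact_force: [0.3, -0.1, 1.0]
gripper_width: -0.002
grasp_force: 0.0
```

```bash
python3 -c "
from h import *
go([.492,.0675,.07],1.237-np.pi)"
```

```text
t 4.0 pos [0.4938 0.0684 0.0725] ang -1.9084 tilt [ 0.0036 -0.0012] F [ 0.3 -0.1  1. ] w -0.002 -> d [-1.4  1.5  2.5] turn -0.004
```

Run:
```python
from h import *
a=grab_frame('wrist');b=grab_frame('scene')
im=np.hstack([a['pixels'][60:360,120:460],cv2.resize(b['pixels'][110:235,180:340],None,fx=2.4,fy=2.4)])[:,:,::-1]
print(im.shape);cv2.imwrite('pics/m1.png',im)
```

```text
(300, 724, 3)
```

View pics/m1.png

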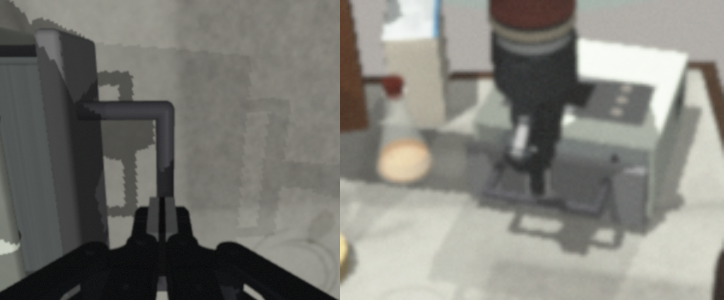

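The fingers closed at or just beside the bar without gripping it (bar at about column 165 of the left crop, fingers at about 162). I'll triangulate the bar.

Run:
```python
from h import *
a=grab_frame('wrist');b=grab_frame('scene')
go([.492,.0675,.07],1.237-np.pi)
p=state()['tool_pos']
print('tcp',proj(a,[p,p-[0,0,.019]]),proj(b,[p,p-[0,0,.019]]))
g=cv2.cvtColor(a['pixels'],cv2.COLOR_RGB2GRAY).astype(int)
for v in(190,210,230,240,250,256,262):print(v,g[v,262:304].tolist())
q=[.492-.148*0,.0675,1.237]
for z in(.05,.06,.07,.08):
  L=place([[0,s,z] for s in(-.055,0,.03,.055)],q);print(z,proj(a,L).round(1).tolist(),proj(b,L).round(1).tolist())
im=cv2.resize(b['pixels'][170:205,225:320],None,fx=8,fy=8,interpolation=cv2.INTER_CUBIC)[:,:,::-1]
im2=cv2.resize(a['pixels'][150:270,230:330],None,fx=2.6,fy=2.6,interpolation=cv2.INTER_CUBIC)[:,:,::-1]
o=np.zeros((600,760,3),np.uint8);o[:280,:]=im;o[285:285+im2.shape[0],:im2.shape[1]]=im2
cv2.imwrite('pics/m2.png',cv2.convertScaleAbs(o,alpha=1.5))
```

```text
t 4.2 pos [0.4928 0.0686 0.0712] ang -1.9081 tilt [ 0.0014 -0.0005] F [ 0.7 -0.2  0.5] w 0.003 -> d [-0.4  1.3  1.2] turn -0.003
tcp [[281.71905875 265.33209129]
 [281.72882457 251.31062208]] [[263.17008291 192.81169655]
 [263.43380704 199.02882775]]
190 [79, 80, 78, 79, 78, 78, 77, 79, 79, 79, 84, 99, 101, 81, 54, 45, 50, 53, 55, 59, 60, 64, 66, 70, 72, 71, 67, 62, 58, 56, 53, 65, 100, 123, 129, 130, 128, 128, 127, 125, 125, 124]
210 [131, 132, 132, 133, 132, 132, 133, 133, 133, 133, 134, 134, 130, 108, 70, 46, 48, 51, 55, 57, 60, 63, 65, 68, 71, 70, 67, 62, 58, 56, 53, 63, 97, 124, 131, 132, 131, 130, 129, 129, 127, 125]
230 [133, 133, 133, 132, 132, 133, 134, 135, 136, 135, 135, 135, 134, 122, 80, 45, 38, 41, 45, 48, 49, 53, 54, 54, 53, 46, 39, 34, 31, 29, 29, 63, 113, 128, 132, 133, 132, 131, 129, 128, 127, 125]
240 [135, 135, 136, 134, 135, 135, 136, 136, 137, 136, 136, 136, 135, 126, 88, 51, 38, 38, 39, 38, 39, 40, 39, 37, 37, 34, 35, 33, 31, 30, 32, 66, 115, 131, 133, 131, 130, 131, 130, 129, 128, 126]
250 [137, 137, 137, 136, 135, 137, 137, 137, 136, 135, 135, 134, 134, 124, 
[... 346 characters left out ...]
5, 135, 124, 93, 69, 65, 64, 65, 64, 64, 64, 62, 52, 30, 14, 12, 8, 12, 23, 47, 59, 64, 62, 62, 62, 62, 64, 63, 82, 117, 130, 132, 132, 131, 131, 131, 130, 130]
0.05 [[283.8, 164.9], [283.8, 250.4], [283.8, 291.0], [283.8, 322.0]] [[285.8, 204.0], [263.1, 200.1], [251.0, 197.9], [240.9, 196.2]]
0.06 [[283.9, 167.4], [283.9, 257.3], [283.9, 299.6], [283.9, 331.8]] [[285.9, 200.8], [263.0, 196.8], [250.7, 194.7], [240.7, 193.0]]
0.07 [[284.1, 170.3], [284.0, 265.0], [284.0, 309.1], [284.0, 342.6]] [[285.9, 197.5], [262.9, 193.5], [250.5, 191.4], [240.4, 189.7]]
0.08 [[284.2, 173.6], [284.2, 273.6], [284.1, 319.8], [284.1, 354.6]] [[285.9, 194.1], [262.7, 190.2], [250.3, 188.1], [240.1, 186.4]]
```

View pics/m2.png

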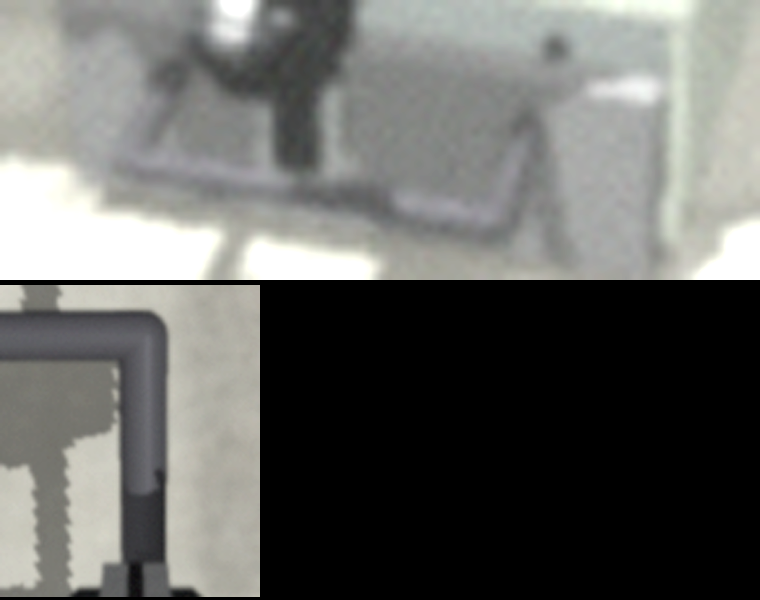

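Both cameras put the fingertips at about bar-top height, and the bar is laterally centred, so the jaws closed above it. I'll reopen, go lower and close again.

Call:
apply_moves --series '[{"dx": 0,"dy": 0,"dz": -4,"turn": 0,"jaw": 0.55},{"dx": 0,"dy": 0,"dz": -4,"turn": 0,"jaw": 0.55},{"dx": 0,"dy": 0,"dz": -4,"turn": 0,"jaw": 0.55},{"dx": 0,"dy": 0,"dz": 4,"turn": 0,"jaw": 0.55},{"dx": 0,"dy": 0,"dz": 10,"turn": 0,"jaw": 0.55}]'

```text
time: 4.62
tool_pos: [0.4923, 0.0686, 0.0598]
tool_rot: [-0.0, 0.986, -0.168, 0.0]
contact_force: [0.0, -0.0, 0.0]
gripper_width: 0.453
grasp_force: 0.0
```

Call:
apply_moves --series '[{"dx": 0,"dy": -1,"dz": 6,"turn": 0,"jaw": 0.55},{"dx": 0,"dy": -1,"dz": 12,"turn": 0,"jaw": 0.55},{"dx": 0,"dy": -1,"dz": 12,"turn": 0,"jaw": 0.55},{"dx": 0,"dy": -1,"dz": 12,"turn": 0,"jaw": 0.55},{"dx": 0,"dy": -1,"dz": 12,"turn": 0,"jaw": 0.55}]'

```text
time: 5.03
tool_pos: [0.4927, 0.0696, 0.0482]
tool_rot: [0.0, 0.986, -0.168, -0.0]
contact_force: [-0.4, 0.6, 0.3]
gripper_width: 0.448
grasp_force: 0.0
```

Call:
apply_moves --series '[{"dx": 0,"dy": 0,"dz": 0,"turn": 0,"jaw": 0.8},{"dx": 0,"dy": 0,"dz": 0,"turn": 0,"jaw": 1.0},{"dx": 0,"dy": 0,"dz": 0,"turn": 0,"jaw": 1.0},{"dx": 0,"dy": 0,"dz": 0,"turn": 0,"jaw": 1.0},{"dx": 0,"dy": 0,"dz": 0,"turn": 0,"jaw": 1.0}]'

```text
time: 5.45
tool_pos: [0.4929, 0.0693, 0.0489]
tool_rot: [0.0, 0.986, -0.168, 0.0]
contact_force: [-1.9, -1.2, 3.1]
gripper_width: 0.09
grasp_force: 58.6
```

Gripped. Pulling along tool +y.

Call:
apply_moves --series '[{"dx": 0,"dy": 8,"dz": 0,"turn": 0,"jaw": 1.0},{"dx": 0,"dy": 20,"dz": 0,"turn": 0,"jaw": 1.0},{"dx": 0,"dy": 35,"dz": 0,"turn": 0,"jaw": 1.0},{"dx": 0,"dy": 50,"dz": 0,"turn": 0,"jaw": 1.0},{"dx": 0,"dy": 60,"dz": 0,"turn": 0,"jaw": 1.0}]'

```text
time: 5.87
tool_pos: [0.4732, 0.0117, 0.0489]
tool_rot: [-0.0, 0.986, -0.168, 0.001]
contact_force: [2.5, 1.3, 2.7]
gripper_width: 0.089
grasp_force: 59.1
```

Call:
apply_moves --series '[{"dx": 0,"dy": 15,"dz": 0,"turn": 0,"jaw": 1.0},{"dx": 0,"dy": 30,"dz": 0,"turn": 0,"jaw": 1.0},{"dx": 0,"dy": 42,"dz": 0,"turn": 0,"jaw": 1.0},{"dx": 0,"dy": 50,"dz": 0,"turn": 0,"jaw": 1.0},{"dx": 0,"dy": 54,"dz": 0,"turn": 0,"jaw": 1.0}]'

```text
time: 6.28
tool_pos: [0.459, -0.0296, 0.0489]
tool_rot: [-0.014, 0.985, -0.171, 0.005]
contact_force: [23.9, 51.6, -6.5]
gripper_width: 0.089
grasp_force: 60.1
```

Call:
apply_moves --series '[{"dx": 0,"dy": 2,"dz": 0,"turn": 0,"jaw": 1.0},{"dx": 0,"dy": 4,"dz": 0,"turn": 0,"jaw": 1.0},{"dx": 0,"dy": 6,"dz": 0,"turn": 0,"jaw": 1.0},{"dx": 0,"dy": 7,"dz": 0,"turn": 0,"jaw": 1.0},{"dx": 0,"dy": 8,"dz": 0,"turn": 0,"jaw": 1.0}]'

```text
time: 6.7
tool_pos: [0.459, -0.0296, 0.049]
tool_rot: [-0.021, 0.985, -0.171, 0.007]
contact_force: [34.3, 70.3, -10.9]
gripper_width: 0.093
grasp_force: 60.7
```

Stop reached, with about 75 N on the wrist and 104.6 mm of travel. The drawer evidently started slightly ajar. I'll relieve the load, release and rise.

Call:
apply_moves --series '[{"dx": 0,"dy": -8,"dz": 0,"turn": 0,"jaw": 1.0},{"dx": 0,"dy": -16,"dz": 0,"turn": 0,"jaw": 1.0},{"dx": 0,"dy": -16,"dz": 0,"turn": 0,"jaw": 1.0},{"dx": 0,"dy": -16,"dz": 0,"turn": 0,"jaw": 0.55},{"dx": 0,"dy": -16,"dz": 0,"turn": 0,"jaw": 0.55}]'

```text
time: 7.12
tool_pos: [0.4566, -0.0308, 0.0478]
tool_rot: [0.0, 0.986, -0.168, -0.001]
contact_force: [0.2, -0.0, -0.2]
gripper_width: 0.364
grasp_force: 0.0
```

Call:
apply_moves --series '[{"dx": 0,"dy": 0,"dz": 0,"turn": 0,"jaw": 0.55},{"dx": 0,"dy": 0,"dz": -20,"turn": 0,"jaw": 0.55},{"dx": 0,"dy": 0,"dz": -60,"turn": 0,"jaw": 0.55},{"dx": 0,"dy": 0,"dz": -100,"turn": 0,"jaw": 0.55},{"dx": 0,"dy": 0,"dz": -140,"turn": 0,"jaw": 0.55}]'

```text
time: 7.53
tool_pos: [0.4562, -0.031, 0.1889]
tool_rot: [0.0, 0.986, -0.168, -0.001]
contact_force: [0.5, -0.9, 0.2]
gripper_width: 0.451
grasp_force: 0.0
```

Call:
apply_moves --series '[{"dx": 0,"dy": 0,"dz": -40,"turn": 0,"jaw": 0.3},{"dx": 0,"dy": 0,"dz": -70,"turn": 0,"jaw": 0.3},{"dx": 0,"dy": 0,"dz": -70,"turn": 0,"jaw": 0.3},{"dx": 0,"dy": 0,"dz": -70,"turn": 0,"jaw": 0.3},{"dx": 0,"dy": 0,"dz": -70,"turn": 0,"jaw": 0.3}]'

```text
time: 7.95
tool_pos: [0.4568, -0.0308, 0.2571]
tool_rot: [0.0, 0.986, -0.168, -0.001]
contact_force: [0.2, -0.7, 0.6]
gripper_width: 0.699
grasp_force: 0.0
```

Run:
```python
from h import *
import pickle
go([.4815,-.1965,.2],2.9-np.pi)
a=grab_frame('wrist');b=grab_frame('scene');t=grab_frame('top')
pickle.dump((a,b,t),open('f1.pkl','wb'))
cv2.imwrite('pics/w2.png',cv2.convertScaleAbs(a['pixels'][:,:,::-1],alpha=1.3))
```

```text
t 7.95 pos [ 0.4568 -0.0308  0.2571] ang -1.909 tilt [-0.002   0.0005] F [ 0.2 -0.7  0.6] w 0.699 -> d [ 78.4 148.1  57. ] turn -1.667
```

View pics/w2.png

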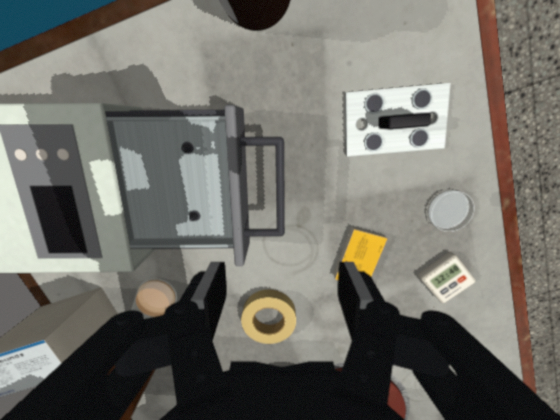

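The wrist view shows the drawer fully open, with pegs at about (187,147) and (194,215). The carrier's holes are at about (362,124) and (436,118), and its grip spans 380–432 at v 120.

Run:
```python
from h import *
import pickle;a,b,t=pickle.load(open('f1.pkl','rb'))
g=cv2.cvtColor(a['pixels'],cv2.COLOR_RGB2GRAY)
def show(x0,x1,y0,y1):
    print(x0,y0);print('\n'.join(' '.join('%3d'%v for v in r) for r in g[y0:y1,x0:x1]))
show(178,202,138,158);show(184,208,206,226)
show(352,374,114,134)
z=.039
P=ray(a,[(187,147),(194,215)],z);print(P,np.linalg.norm(P[0]-P[1]),P.mean(0))
for o in spotter.outline_of(a,'carrier')[:1]:
    m=o['region'].astype(bool)
    print(o['conf'],o['extent'],fit([(a,m)],[box(-.04,.04,-.065,.065,0,.008),box(-.008,.008,-.025,.025,0,.05)],np.array([.4815,-.1965,2.9])))
H=ray(a,[(362.5,124.5),(436,117.5)],.008);print(H,H.mean(0),np.linalg.norm(H[0]-H[1]))
```

```text
178 138
 74  76  76  76  74  73  73  73  74  73  74  75  76  76  76  74  73  74  75  73  74  75  74  75
 74  76  75  75  74  73  74  74  74  73  74  74  76  75  76  75  75  74  74  74  75  76  74  74
 74  74  76  77  74  73  72  72  70  70  70  73  76  76  76  75  75  75  75  73  76  76  75  74
 74  74  76  76  75  73  65  60  58  57  61  67  72  75  74  76  74  75  74  74  74  74  74  73
 74  75  76  75  71  62  51  43  39  41  44  51  61  70  75  76  73  74  74  75  74  76  74  73
 74  75  76  72  62  45  35  30  29  28  31  34  45  57  70  74  74  74  74  73  74  76  75  74
 74  74  73  67  48  35  26  25  25  23  24  28  32  44  60  71  75  74  74  74  74  75  75  74
 74  74  73  61  39  25  22  21  22  23  20  22  26  33  48  66  73  74  74  74  73  75  73  74
 74  74  72  54  34  23  23  23  23  21  22  23  23  27  39  57  70  77  81  84  84  82  78  73
 75  74  71  49  32  27  24  20  19  19  22  21  21  25  31  50  69  80  98 106 106 100  84  75
 72  73  69  48  33  30  24  21  20  18  20  18  20  24  30  46  67  79  99 114 112  98  83  74
 73  73  70  53  36  30  25  20  20 
[... 4202 characters left out ...]
1 140 133 134 144 162 175 184 189 189 188 189 188 189 188
187 187 187 188 187 185 183 178 173 170 171 175 182 187 187 188 189 187 185 181 180 180
188 188 188 188 188 189 188 187 185 185 185 186 186 187 184 181 179 176 168 157 154 156
188 189 189 188 188 187 187 188 187 186 186 185 185 183 173 156 147 147 143 137 135 132
[[0.54024208 0.06366703 0.039     ]
 [0.45669489 0.09257883 0.039     ]] 0.0884082849842431 [0.49846848 0.07812293 0.039     ]
0.83 [341.8, 85.3, 450.4, 157.5] (array([ 0.48134574, -0.19797226,  2.88213728]), np.float64(0.03986859787964758))
[[ 0.49119803 -0.1553592   0.008     ]
 [ 0.46797174 -0.24755461  0.008     ]] [ 0.47958488 -0.20145691  0.008     ] 0.09507604524579709
```

```bash
cat >> h.py <<'E'
def circ(r,z,n=24):
    t=np.linspace(0,2*np.pi,n);return np.c_[r*np.cos(t),r*np.sin(t),0*t+z]
PEG=np.vstack([circ(.005,.03),circ(.005,.04),circ(.002,.048)])
E
python3 - <<'E'
from h import *
import pickle;a,b,t=pickle.load(open('f1.pkl','rb'))
g=cv2.cvtColor(a['pixels'],cv2.COLOR_RGB2GRAY)
def fitpeg(c,th,p0):
    m=np.zeros(g.shape,bool);x,y=c;m[y-9:y+9,x-9:x+9]=g[y-9:y+9,x-9:x+9]<th
    n,l=cv2.connectedComponents(m.astype(np.uint8));m=l==l[y,x]
    k=8 # supersample
    M=cv2.resize(m[y-15:y+15,x-15:x+15].astype(np.float32),None,fx=k,fy=k,interpolation=cv2.INTER_LINEAR)>.5
    def cost(p):
        h=cv2.convexHull(((proj(a,PEG+[p[0],p[1],0])-[x-15,y-15]+.5)*k).astype(np.float32))
        A=np.zeros(M.shape,np.uint8);cv2.fillConvexPoly(A,np.round(h).astype(np.int32),1);A=A>0
        return 1-(A&M).sum()/(A|M).sum()
    r=minimize(cost,p0,method='Nelder-Mead',options=dict(initial_simplex=[p0,p0+[.006,0],p0+[0,.006]]));return r.x,r.fun
p=[fitpeg((187,147),50,np.array([.540,.064])),fitpeg((193,215),72,np.array([.457,.092]))]
print(p);P=np.array([v[0] for v in p]);d=P[0]-P[1];print('seat',P.mean(0),'len',np.hypot(*d),'yaw',np.arctan2(d[1],d[0])+np.pi/2)
x0,y0=424,106
print('\n'.join(' '.join('%3d'%v for v in r) for r in g[y0:y0+22,x0:x0+26]))
go([.4813,-.198,.2],2.885-np.pi)
E
```

```text
[(array([0.5403295 , 0.06529228]), np.float64(0.3091196777905638)), (array([0.45562345, 0.09468505]), np.float64(0.22881506484277847))]
seat [0.49797648 0.07998866] len 0.0896607533927193 yaw 1.2367991317575449
 94 112 132 151 167 179 186 187 188 188 188 188 187 187 188 189 188 187 188 188 187 187 186 177 156 131
133 147 160 171 178 184 186 186 187 187 187 188 187 187 187 187 187 189 187 188 188 187 186 176 153 130
159 166 174 181 185 187 187 187 188 187 188 188 188 188 187 189 189 189 188 189 189 189 187 175 152 130
179 182 184 186 187 189 189 188 188 188 189 190 191 190 191 191 191 191 191 191 191 191 187 173 149 130
189 189 190 190 189 186 185 182 180 180 182 187 190 192 191 192 192 191 191 191 190 190 187 171 146 127
179 179 178 177 174 168 158 148 143 146 154 167 180 188 190 190 190 191 190 190 190 190 185 168 143 127
130 128 126 125 121 116 110 104  99 100 110 131 157 178 187 190 191 190 190 190 190 190 185 166 141 127
 66  63  62  59  58  60  72  89  91  77  78  98 127 160 180 189 192 191 191 191 191 190 186 165 139 127
 29  28  27  26  27  35  62  92  95  80  71  76  99 138 1
[... 834 characters left out ...]
 177 177 177 176 177 176 172 159 138 127 125
 46  46  46  46  47  50  66  83  98 116 136 155 167 174 177 177 177 177 176 176 176 173 157 136 127 126
 42  42  41  44  54  77 105 126 138 152 164 171 175 177 178 178 179 177 178 178 178 175 158 136 127 125
 47  51  53  66  92 123 147 160 167 172 177 178 177 178 178 179 178 178 177 177 177 172 155 134 126 125
 91  98 106 117 138 158 169 174 175 175 177 176 176 175 176 175 175 175 174 175 174 170 152 133 125 125
142 145 150 155 164 171 173 174 173 174 173 173 173 172 172 171 172 171 172 171 171 166 150 131 126 125
t 8.15 pos [ 0.4566 -0.0304  0.2561] ang -1.9085 tilt [-0.0039  0.0005] F [ 1.  -0.8 -0.3] w 0.703 -> d [ 79.1 149.9  55.9] turn -1.652
```

Seat (0.498, 0.080) with yaw 1.237 and a peg spacing of 89.7 mm, which agrees with the specified 90. Carrier (0.481, -0.198) with yaw 2.885. Moving over the carrier.

Call:
apply_moves --series '[{"dx": 16,"dy": 30,"dz": 0,"turn": -0.12,"jaw": 0.3},{"dx": 32,"dy": 60,"dz": 0,"turn": -0.24,"jaw": 0.3},{"dx": 48,"dy": 90,"dz": 0,"turn": -0.36,"jaw": 0.3},{"dx": 64,"dy": 120,"dz": 0,"turn": -0.48,"jaw": 0.3},{"dx": 79,"dy": 150,"dz": 0,"turn": -0.6,"jaw": 0.3}]'

```text
time: 8.57
tool_pos: [0.482, -0.1996, 0.2569]
tool_rot: [-0.001, 0.991, 0.134, -0.001]
contact_force: [-0.1, -0.3, 0.4]
gripper_width: 0.703
grasp_force: 0.0
```

Call:
apply_moves --series '[{"dx": 0,"dy": 0,"dz": 10,"turn": -0.12,"jaw": 0.3},{"dx": 0,"dy": 0,"dz": 20,"turn": -0.24,"jaw": 0.3},{"dx": 0,"dy": 0,"dz": 30,"turn": -0.36,"jaw": 0.3},{"dx": 0,"dy": 0,"dz": 40,"turn": -0.48,"jaw": 0.3},{"dx": 0,"dy": 0,"dz": 50,"turn": -0.6,"jaw": 0.3}]'

```text
time: 8.98
tool_pos: [0.4818, -0.198, 0.2063]
tool_rot: [-0.001, 0.907, 0.421, -0.001]
contact_force: [0.1, -0.0, -0.2]
gripper_width: 0.701
grasp_force: 0.0
```

Call:
apply_moves --series '[{"dx": 0,"dy": 0,"dz": 10,"turn": -0.12,"jaw": 0.3},{"dx": 0,"dy": 0,"dz": 20,"turn": -0.24,"jaw": 0.3},{"dx": 0,"dy": 0,"dz": 30,"turn": -0.36,"jaw": 0.3},{"dx": 0,"dy": 0,"dz": 40,"turn": -0.45,"jaw": 0.3},{"dx": 0,"dy": 0,"dz": 40,"turn": -0.45,"jaw": 0.3}]'

```text
time: 9.4
tool_pos: [0.4805, -0.1971, 0.1645]
tool_rot: [-0.003, 0.792, 0.611, -0.001]
contact_force: [-0.8, 1.0, -1.1]
gripper_width: 0.702
grasp_force: 0.0
```

```bash
python3 -c "
from h import *
go([.481,-.198,.035],2.885-np.pi)
f=grab_frame('wrist');save(f,'w3')
for o in spotter.outline_of(f,'carrier')[:1]:
    m=o['region'].astype(bool)
    print(o['conf'],o['extent'],fit([(f,m)],[box(-.04,.04,-.065,.065,0,.008),box(-.008,.008,-.025,.025,0,.05)],np.array([.4815,-.198,2.885])))
"
```

```text
t 9.4 pos [ 0.4805 -0.1971  0.1645] ang -0.2568 tilt [ 0.0018 -0.0064] F [-0.8  1.  -1.1] w 0.702 -> d [ -1.    1.5 129.5] turn -0.0
0.79 [241.8, 133.6, 321.2, 252.1] (array([ 0.48120423, -0.19754119,  2.8880202 ]), np.float64(0.04851044401324045))
```

View pics/w3.png

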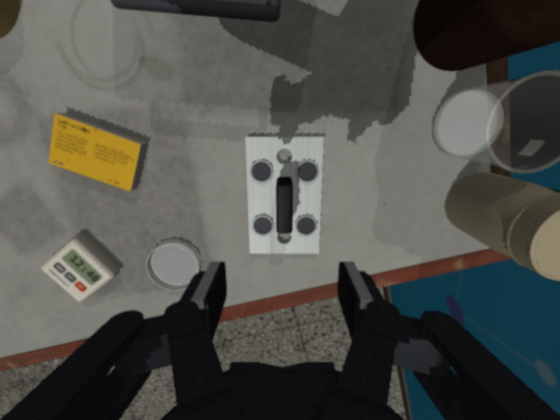

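The carrier (242–321, 134–252) is aligned with the jaws, and there's clear space for the fingers. Descending.

Call:
apply_moves --series '[{"dx": -1,"dy": 1,"dz": 35,"turn": 0,"jaw": 0.4},{"dx": -1,"dy": 1,"dz": 70,"turn": 0,"jaw": 0.5},{"dx": -1,"dy": 1,"dz": 100,"turn": 0,"jaw": 0.5},{"dx": -1,"dy": 1,"dz": 120,"turn": 0,"jaw": 0.5},{"dx": -1,"dy": 1,"dz": 127,"turn": 0,"jaw": 0.5}]'

```text
time: 9.92
tool_pos: [0.4809, -0.1981, 0.0379]
tool_rot: [-0.003, 0.793, 0.609, -0.001]
contact_force: [-1.4, 0.7, 0.4]
gripper_width: 0.498
grasp_force: 0.0
```

```bash
python3 -c "
from h import *
go([.481,-.1977,.035],2.887-np.pi)
f=grab_frame('scene');p=state()['tool_pos']
print(proj(f,[p,p-[0,0,.019],p-[0,0,.03]]))
w=grab_frame('wrist')
A=cv2.resize(f['pixels'][250:350,210:320],(440,400),interpolation=cv2.INTER_CUBIC);B=w['pixels'][120:420,160:420]
o=np.zeros((400,700,3),np.uint8);o[:,:440]=A;o[:300,440:]=B
cv2.imwrite('pics/m3.png',cv2.convertScaleAbs(o[:,:,::-1],alpha=1.3))
"
```

```text
t 9.92 pos [ 0.4809 -0.1981  0.0379] ang -0.26 tilt [ 0.0016 -0.0059] F [-1.4  0.7  0.4] w 0.498 -> d [ 0.4 -0.   2.9] turn -0.005
[[263.2746631  296.47728668]
 [263.59091949 302.46761545]
 [263.76963485 305.85444823]]
```

View pics/m3.png

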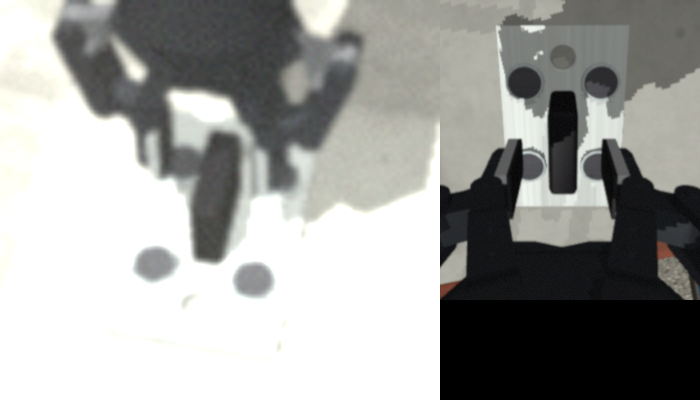

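Call:
apply_moves --series '[{"dx": 0,"dy": 0,"dz": 4,"turn": 0,"jaw": 0.5},{"dx": 0,"dy": 0,"dz": 8,"turn": 0,"jaw": 0.5},{"dx": 0,"dy": 0,"dz": 8,"turn": 0,"jaw": 0.5},{"dx": 0,"dy": 0,"dz": 8,"turn": 0,"jaw": 0.6},{"dx": 0,"dy": 0,"dz": 8,"turn": 0,"jaw": 0.7}]'

```text
time: 10.43
tool_pos: [0.4837, -0.1997, 0.0342]
tool_rot: [0.001, 0.792, 0.61, 0.0]
contact_force: [-0.9, -0.8, 0.0]
gripper_width: 0.299
grasp_force: 0.0
```

Call:
apply_moves --series '[{"dx": 0,"dy": 0,"dz": 0,"turn": 0,"jaw": 0.8},{"dx": 0,"dy": 0,"dz": 0,"turn": 0,"jaw": 0.9},{"dx": 0,"dy": 0,"dz": 0,"turn": 0,"jaw": 1},{"dx": 0,"dy": 0,"dz": 0,"turn": 0,"jaw": 1},{"dx": 0,"dy": 0,"dz": 0,"turn": 0,"jaw": 1}]'

```text
time: 10.85
tool_pos: [0.4834, -0.1996, 0.0341]
tool_rot: [0.0, 0.792, 0.61, 0.0]
contact_force: [-3.7, 0.0, 5.3]
gripper_width: 0.163
grasp_force: 60.5
```

```bash
python3 -c "
from h import *
go([.481,-.1977,.03],2.887-np.pi)
print(state()['grasp_force'])"
```

```text
t 10.85 pos [ 0.4834 -0.1996  0.0341] ang -0.2581 tilt [-0.0002  0.0003] F [-3.7  0.   5.3] w 0.163 -> d [ 1.2 -2.8  4.1] turn -0.004
60.50337195396423
```

Carrier gripped. Lifting and carrying it over the drawer while turning back.

Call:
apply_moves --series '[{"dx": 0,"dy": 0,"dz": -10,"turn": 0,"jaw": 1},{"dx": 0,"dy": 0,"dz": -40,"turn": 0,"jaw": 1},{"dx": 0,"dy": 0,"dz": -80,"turn": 0,"jaw": 1},{"dx": 0,"dy": 0,"dz": -120,"turn": 0,"jaw": 1},{"dx": 0,"dy": 0,"dz": -150,"turn": 0,"jaw": 1}]'

```text
time: 11.27
tool_pos: [0.4837, -0.1996, 0.1867]
tool_rot: [0.001, 0.792, 0.61, 0.001]
contact_force: [0.0, -0.4, -1.1]
gripper_width: 0.169
grasp_force: 59.6
```

Call:
apply_moves --series '[{"dx": 10,"dy": 0,"dz": 0,"turn": 0.11,"jaw": 1},{"dx": 30,"dy": 0,"dz": 0,"turn": 0.22,"jaw": 1},{"dx": 50,"dy": -5,"dz": 0,"turn": 0.33,"jaw": 1},{"dx": 75,"dy": -10,"dz": 0,"turn": 0.44,"jaw": 1},{"dx": 100,"dy": -15,"dz": 0,"turn": 0.55,"jaw": 1}]'

```text
time: 11.68
tool_pos: [0.4938, -0.098, 0.1832]
tool_rot: [-0.0, 0.929, 0.369, 0.0]
contact_force: [0.0, 0.2, -2.3]
gripper_width: 0.171
grasp_force: 59.6
```

Call:
apply_moves --series '[{"dx": 0,"dy": 0,"dz": 0,"turn": 0.11,"jaw": 1},{"dx": 0,"dy": 0,"dz": 0,"turn": 0.22,"jaw": 1},{"dx": 0,"dy": 0,"dz": 0,"turn": 0.33,"jaw": 1},{"dx": 0,"dy": 0,"dz": 0,"turn": 0.44,"jaw": 1},{"dx": 0,"dy": 0,"dz": 0,"turn": 0.55,"jaw": 1}]'

```text
time: 12.1
tool_pos: [0.4939, -0.0986, 0.1831]
tool_rot: [-0.0, 0.995, 0.104, -0.0]
contact_force: [-0.6, -0.4, -1.2]
gripper_width: 0.165
grasp_force: 59.6
```

Call:
apply_moves --series '[{"dx": 0,"dy": 0,"dz": 0,"turn": 0.11,"jaw": 1},{"dx": 0,"dy": 0,"dz": 0,"turn": 0.22,"jaw": 1},{"dx": 0,"dy": 0,"dz": 0,"turn": 0.33,"jaw": 1},{"dx": 0,"dy": 0,"dz": 0,"turn": 0.44,"jaw": 1},{"dx": 0,"dy": 0,"dz": 0,"turn": 0.547,"jaw": 1}]'

```text
time: 12.52
tool_pos: [0.4938, -0.0987, 0.183]
tool_rot: [-0.0, 0.986, -0.169, -0.0]
contact_force: [-0.0, 0.7, -2.0]
gripper_width: 0.161
grasp_force: 59.6
```

```bash
python3 -c "
from h import *
go([.498,.080,.18],1.237-np.pi)
print(state()['grasp_force'])"
```

```text
t 12.52 pos [ 0.4938 -0.0987  0.183 ] ang -1.9106 tilt [-0.0005 -0.0001] F [-0.   0.7 -2. ] w 0.161 -> d [ -55.6 -169.9    3.1] turn -0.006
59.58211541175842
```

Run:
```python
from h import *
import pickle
f=grab_frame('wrist');p=state()['tool_pos'];zb=p[2]-.0341
pickle.dump((f,p),open('f2.pkl','wb'))
C=[box(-.04,.04,-.065,.065,zb,zb+.008)]
im=np.ascontiguousarray(f['pixels'][:,:,::-1])
q0=np.array([p[0],p[1],1.2316])
q=[q0[0],q0[1],1.231]
for s in(-1,1):
  draw(f,place(np.array([[x,s*.065,zb+.008] for x in np.linspace(-.04,.04,7)]),q),im)
  draw(f,place(np.array([[.04*s,y,zb+.008] for y in np.linspace(-.065,.065,9)]),q),im)
  draw(f,place(circ(.0075,zb+.008,12)+[0,.045*s,0],q),im,(0,0,255))
draw(f,[[.5403,.0653,.048],[.4556,.0947,.048]],im,(255,0,255))
cv2.imwrite('pics/w4.png',im)
```

```text
(no output)
```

View pics/w4.png

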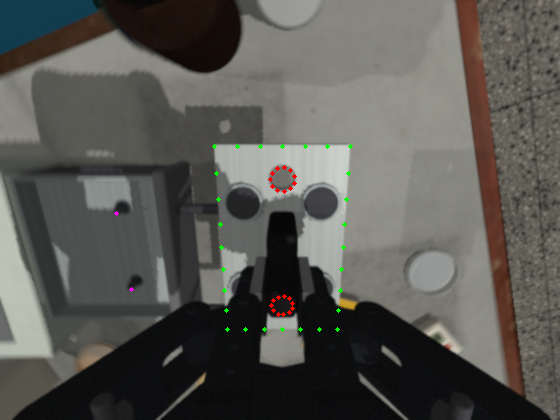

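The carrier in hand matches the model centred at the TCP to within 1 px, with its far hole at (283,179). The pegs are visible at (122,207) and (135,282), a few pixels off prediction, so I'll refit them from this frame.

Run:
```python
from h import *
import pickle
f,p=pickle.load(open('f2.pkl','rb'))
g=cv2.cvtColor(f['pixels'],cv2.COLOR_RGB2GRAY)
for x0,y0 in((110,198),(122,273)):
    print(x0,y0);print('\n'.join(' '.join('%3d'%v for v in r) for r in g[y0:y0+22,x0:x0+24]))
for c in([.5403,.0653,0],[.4556,.0947,0]):
    print([proj(f,(circ(r,z)+c)).mean(0).round(1).tolist() for r,z in((.005,.03),(.005,.04),(.002,.048))])
a=pickle.load(open('f1.pkl','rb'))[0]
for F in(a,f):
    T=np.array(F['camera_from_world']);print('cam',(-T[:3,:3].T@T[:3,3]).round(4),T[:3,:3].round(3).tolist())
```

```text
110 198
138 140 141 143 143 142 142 139 133 130 129 130 127 128 131 135 140 143 142 140 131 109  88  81
138 138 141 142 142 139 137 131 125 119 117 115 114 115 118 125 132 138 141 141 132 111  86  79
137 138 139 141 139 132 125 118 111 103  99  98  97  96 101 108 117 129 134 140 133 108  86  79
138 139 138 140 135 126 114 102  93  84  77  73  71  73  78  87  97 111 125 133 131 107  84  80
138 138 138 139 132 120 104  85  70  59  53  48  48  51  55  64  75  90 108 122 127 108  86  79
140 139 139 136 128 112  88  67  48  39  33  32  32  36  41  47  55  70  89 108 121 109  87  79
139 138 138 136 123 100  70  50  36  28  29  29  27  27  33  38  44  55  70  91 111 106  86  80
138 137 137 131 113  84  57  39  31  28  28  29  28  29  29  33  37  48  58  75  96 103  87  80
134 133 131 123 103  73  48  34  31  29  29  29  28  31  30  28  32  43  53  65  89 108  91  80
127 123 121 114  92  65  41  33  31  31  30  30  32  30  31  29  31  40  50  58  83 108  96  82
119 112 108 101  80  53  36  30  33  32  33  33  31  31  31  29  31  35  46  55  75  98  98  84
106 102  97  89  68  46  37  34  34 
[... 2744 characters left out ...]
 82  82  80
 81  82  81  81  79  77  74  74  74  77  79  79  79  80  79  80  79  80  80  81  81  82  82  82
 80  81  82  80  80  79  78  78  78  80  80  80  81  80  79  80  80  80  79  81  81  83  82  82
 81  82  80  80  80  78  78  79  80  81  81  81  81  80  79  80  80  80  81  81  81  82  81  82
 82  80  80  81  79  79  77  78  79  80  81  81  80  81  81  80  80  81  81  80  80  82  81  82
[[124.7, 207.1], [119.8, 209.8], [115.7, 212.2]]
[[137.7, 280.0], [133.6, 284.6], [130.1, 288.5]]
cam [ 0.5313 -0.0569  0.4064] [[-0.331, -0.944, 0.001], [-0.897, 0.315, 0.31], [-0.293, 0.102, -0.951]]
cam [ 0.5681 -0.1249  0.3325] [[-0.332, -0.943, 0.0], [-0.897, 0.316, 0.309], [-0.291, 0.102, -0.951]]
```

Base and tip of both pegs agree with the earlier seat estimate to about 1 px, so I'm keeping it. Moving above the seat.

Call:
apply_moves --series '[{"dx": -12,"dy": -36,"dz": 0,"turn": -0.006,"jaw": 1},{"dx": -24,"dy": -72,"dz": 0,"turn": -0.006,"jaw": 1},{"dx": -36,"dy": -108,"dz": 0,"turn": -0.006,"jaw": 1},{"dx": -48,"dy": -144,"dz": 0,"turn": -0.006,"jaw": 1},{"dx": -55.5,"dy": -169,"dz": 0,"turn": -0.006,"jaw": 1}]'

```text
time: 12.98
tool_pos: [0.4965, 0.0817, 0.1832]
tool_rot: [-0.001, 0.987, -0.162, -0.0]
contact_force: [0.5, -0.4, -2.1]
gripper_width: 0.164
grasp_force: 59.7
```

Call:
apply_moves --series '[{"dx": 0,"dy": 0,"dz": 20,"turn": 0,"jaw": 1},{"dx": 0,"dy": 0,"dz": 40,"turn": 0,"jaw": 1},{"dx": 0,"dy": 0,"dz": 40,"turn": 0,"jaw": 1},{"dx": 0,"dy": 0,"dz": 40,"turn": 0,"jaw": 1},{"dx": 0,"dy": 0,"dz": 40,"turn": 0,"jaw": 1}]'

```text
time: 13.4
tool_pos: [0.4976, 0.0788, 0.1441]
tool_rot: [-0.0, 0.987, -0.163, 0.0]
contact_force: [0.5, -0.4, -2.0]
gripper_width: 0.171
grasp_force: 59.7
```

Run:
```python
from h import *
go([.498,.080,.12],1.237-np.pi)
f=grab_frame('wrist');s=state();p=s['tool_pos'];zb=p[2]-.0341
for o in spotter.outline_of(f,'carrier')[:1]:print(o['conf'],o['extent'])
q=[p[0],p[1],1.237]
print('pred hole',proj(f,place([[0,-.045,zb+.008],[0,-.045,zb],[0,.045,zb+.008]],q)).round(1).tolist())
e=proj(f,place([[-.04,-.065,zb+.008],[.04,-.065,zb+.008],[-.04,-.03,zb+.008],[.04,-.03,zb+.008]],q)).round(1);print('edges',e.tolist())
print('peg',proj(f,[[.5403,.0653,.048],[.5403,.0653,.03],[.4556,.0947,.048]]).round(1).tolist())
g=cv2.cvtColor(f['pixels'],cv2.COLOR_RGB2GRAY)
c=proj(f,place([[0,-.045,zb+.008]],q))[0].astype(int);x0,y0=c-13
print(x0,y0);print('\n'.join(' '.join('%3d'%v for v in r) for r in g[y0:y0+27,x0:x0+27]))
v=int(e[2][1]);print(v,'L',int(e[2][0])-10,g[v,int(e[2][0])-10:int(e[2][0])+10],'R',int(e[3][0])-10,g[v,int(e[3][0])-10:int(e[3][0])+10])
u=int(e[0][0])+20;print(u,'T',int(e[0][1])-10,g[int(e[0][1])-10:int(e[0][1])+10,u])
```

```text
t 13.4 pos [0.4976 0.0788 0.1441] ang -1.8988 tilt [ 0.0008 -0.0003] F [ 0.5 -0.4 -2. ] w 0.171 -> d [-0.  -1.3 24.1] turn 0.006
0.6 [211.2, 140.8, 352.7, 328.1]
pred hole [[282.0, 178.3], [282.0, 175.9], [281.0, 304.9]]
edges [[350.3, 145.0], [214.1, 144.1], [345.8, 202.5], [217.7, 201.6]]
peg [[280.4, 163.3], [280.5, 160.6], [279.9, 259.7]]
268 165
200 201 202 203 203 202 198 189 178 167 160 148 136 130 130 140 147 159 173 188 199 207 209 210 210 211 213
200 201 203 203 202 195 185 163 141 126 115 101  86  77  76  89  99 113 133 152 169 185 198 205 209 210 213
201 202 202 199 190 177 158 131  97  77  63  52  43  40  39  48  59  75  99 117 136 156 174 191 203 209 213
201 201 199 191 171 150 127  97  66  48  37  34  31  35  40  47  59  77  90  96 108 128 151 170 188 204 212
202 200 193 175 151 123 102  83  67  60  53  47  48  53  61  68  78  87  91  91  95 111 143 156 169 195 210
201 196 180 158 131 106  92  87  82  78  74  71  71  75  80  85  89  91  93  91  93 107 141 153 158 181 203
198 190 168 142 114  97  91  89  88  87  86  86  86  85  89  90  91  93  92  91  92 102 129 152 156
[... 1743 characters left out ...]
0 200 196 185 169 152 132 114 100  91  85  83  81  81  83  85  94 103 112 125 142 162 183 199 209 213
199 199 199 201 198 188 172 158 145 133 123 114 109 100 102 105 112 124 133 142 155 169 187 202 207 210 213
199 201 201 201 202 198 190 182 173 162 153 145 141 136 135 138 142 152 163 173 185 195 203 207 209 211 214
198 200 199 202 201 202 200 198 194 187 177 173 173 169 167 168 174 184 192 200 207 210 210 209 209 210 212
202 L 335 [ 76  78 104 158 186 186 196 201 203 206 196 134  68  42  39  40  38  40
  39  41] R 207 [ 88  92  91  92  91  92  91  91  90  90  94 106 111 111 113 113 112 106
  90  61]
370 T 135 [118 118 119 119 120 121 122 123 121 122 120 116 113 113 113 113 114 113
 113 114]
```

The near hole is within 0.5 px of the model. I'll apply the small correction and lower to just above the pegs.

Call:
apply_moves --series '[{"dx": 0,"dy": -1.3,"dz": 12,"turn": 0.006,"jaw": 1},{"dx": 0,"dy": -1.3,"dz": 25,"turn": 0.006,"jaw": 1},{"dx": 0,"dy": -1.3,"dz": 38,"turn": 0.006,"jaw": 1},{"dx": 0,"dy": -1.3,"dz": 48,"turn": 0.006,"jaw": 1},{"dx": 0,"dy": -1.3,"dz": 53,"turn": 0.006,"jaw": 1}]'

```text
time: 13.92
tool_pos: [0.4958, 0.0801, 0.0872]
tool_rot: [0.0, 0.986, -0.166, -0.002]
contact_force: [-0.2, 0.5, -3.2]
gripper_width: 0.166
grasp_force: 59.7
```

Call:
apply_moves --series '[{"dx": 0,"dy": 0,"dz": 0,"turn": 0,"jaw": 1},{"dx": 0,"dy": 0,"dz": 0,"turn": 0,"jaw": 1},{"dx": 0,"dy": 0,"dz": 0,"turn": 0,"jaw": 1}]'

```text
time: 14.17
tool_pos: [0.4981, 0.0802, 0.0908]
tool_rot: [-0.0, 0.986, -0.166, 0.0]
contact_force: [-0.6, 0.3, -0.7]
gripper_width: 0.167
grasp_force: 59.7
```

Run:
```python
from h import *
go([.498,.080,.064],1.237-np.pi)
f=grab_frame('wrist');s=state();p=s['tool_pos'];zb=p[2]-.0341
q=[p[0],p[1],1.237]
print('pred hole',proj(f,place([[0,-.045,zb+.008],[0,-.045,zb],[0,.045,zb+.008]],q)).round(1).tolist())
print('peg',proj(f,[[.5403,.0653,.048],[.5403,.0653,.04],[.5403,.0653,.03]]).round(1).tolist())
g=cv2.cvtColor(f['pixels'],cv2.COLOR_RGB2GRAY)
c=proj(f,place([[0,-.045,zb+.008]],q))[0].astype(int);x0,y0=c-14
print(x0,y0);print('\n'.join(' '.join('%3d'%v for v in r) for r in g[y0:y0+28,x0:x0+28]))
```

```text
t 14.17 pos [0.4981 0.0802 0.0908] ang -1.9051 tilt [ 0.0008 -0.0003] F [-0.6  0.3 -0.7] w 0.167 -> d [-0.   0.2 26.8] turn -0.001
pred hole [[281.5, 178.6], [281.5, 176.2], [281.4, 305.0]]
peg [[282.0, 174.5], [282.0, 172.4], [282.0, 170.1]]
267 164
199 199 199 201 202 202 202 202 200 197 192 187 183 178 177 177 181 184 189 199 209 212 213 211 209 209 208 211
199 199 199 201 201 202 200 197 189 179 167 159 147 134 130 129 138 145 157 172 186 197 205 208 208 208 209 211
198 199 199 200 201 199 193 182 164 144 128 114  99  83  77  76  87  96 109 125 146 165 183 195 203 206 209 211
199 200 199 200 197 189 175 155 130 103  80  64  51  43  42  38  45  50  58  72  97 122 149 170 189 202 208 211
199 200 199 197 188 169 143 117  87  59  42  33  29  28  27  28  31  29  31  36  51  77 107 134 162 185 203 210
199 199 197 191 173 142 106  73  47  34  28  29  30  28  28  28  26  29  27  28  34  44  65  95 129 162 192 208
199 198 194 179 153 114  73  41  30  28  28  27  30  29  29  29  28  26  26  28  29  34  40  61  97 141 177 201
199 197 189 165 130  87  48  31  27  26  27  29  31  33  33  30  
[... 1586 characters left out ...]
  90  87  95 114 138 166 193
198 198 196 186 170 145 118  96  84  80  81  84  86  86  89  86  85  85  85  86  88  88  93 109 132 158 185 204
198 198 197 195 184 165 145 123 102  87  80  78  79  82  82  81  81  80  81  85  90  97 110 132 155 180 199 209
197 197 199 198 195 184 168 150 130 115  99  90  83  80  80  81  81  86  92 103 111 124 139 159 181 197 206 210
197 197 198 199 198 195 187 171 157 145 132 122 113 102 100 101 104 110 121 131 140 154 169 186 199 205 208 210
198 197 198 199 200 200 196 189 181 172 162 151 144 138 134 134 135 142 150 161 172 183 193 203 205 206 209 211
197 198 198 199 200 200 200 199 198 193 185 177 172 169 168 166 166 171 178 189 198 205 207 207 207 208 208 210
```

The near peg shows inside the hole, centred about 1 px (0.7 mm) off, well within the 2.5 mm clearance. I'll trim that and lower slowly.

Call:
apply_moves --series '[{"dx": 0,"dy": -0.7,"dz": 3,"turn": 0,"jaw": 1},{"dx": 0,"dy": -0.7,"dz": 6,"turn": 0,"jaw": 1},{"dx": 0,"dy": -0.7,"dz": 9,"turn": 0,"jaw": 1},{"dx": 0,"dy": -0.7,"dz": 12,"turn": 0,"jaw": 1},{"dx": 0,"dy": -0.7,"dz": 14,"turn": 0,"jaw": 1}]'

```text
time: 14.63
tool_pos: [0.4976, 0.0809, 0.0757]
tool_rot: [0.0, 0.986, -0.166, -0.0]
contact_force: [-0.9, 0.6, -1.5]
gripper_width: 0.167
grasp_force: 59.7
```

Call:
apply_moves --series '[{"dx": 0,"dy": 0,"dz": 2,"turn": 0,"jaw": 1},{"dx": 0,"dy": 0,"dz": 4,"turn": 0,"jaw": 1},{"dx": 0,"dy": 0,"dz": 6,"turn": 0,"jaw": 1},{"dx": 0,"dy": 0,"dz": 8,"turn": 0,"jaw": 1},{"dx": 0,"dy": 0,"dz": 8,"turn": 0,"jaw": 1}]'

```text
time: 15.05
tool_pos: [0.4975, 0.0809, 0.0678]
tool_rot: [0.0, 0.986, -0.166, -0.0]
contact_force: [-0.7, -0.1, -2.1]
gripper_width: 0.159
grasp_force: 59.7
```

```bash
python3 -c "
from h import *
go([.498,.080,.064],1.237-np.pi);print(state()['ft_torque'])"
```

```text
t 15.05 pos [0.4975 0.0809 0.0678] ang -1.9052 tilt [-0.0008  0.0003] F [-0.7 -0.1 -2.1] w 0.159 -> d [0.7 0.7 3.8] turn -0.001
[0.00324754 0.01915664 0.0062775 ]
```

Both holes are over the pegs with no contact force, with 3–4 mm left to go.

Call:
apply_moves --series '[{"dx": 0,"dy": 0,"dz": 1,"turn": 0,"jaw": 1},{"dx": 0,"dy": 0,"dz": 2,"turn": 0,"jaw": 1},{"dx": 0,"dy": 0,"dz": 3,"turn": 0,"jaw": 1},{"dx": 0,"dy": 0,"dz": 3.5,"turn": 0,"jaw": 1},{"dx": 0,"dy": 0,"dz": 3.5,"turn": 0,"jaw": 1}]'

```text
time: 15.47
tool_pos: [0.4978, 0.0809, 0.0647]
tool_rot: [0.0, 0.986, -0.166, -0.0]
contact_force: [-0.1, -0.1, -1.7]
gripper_width: 0.164
grasp_force: 59.7
```

Call:
apply_moves --series '[{"dx": 0,"dy": 0,"dz": 0.5,"turn": 0,"jaw": 1},{"dx": 0,"dy": 0,"dz": 0.5,"turn": 0,"jaw": 1},{"dx": 0,"dy": 0,"dz": 0.5,"turn": 0,"jaw": 1}]'

```text
time: 15.72
tool_pos: [0.4979, 0.0809, 0.0644]
tool_rot: [-0.0, 0.986, -0.166, 0.0]
contact_force: [0.1, -0.6, -1.7]
gripper_width: 0.165
grasp_force: 59.7
```

Call:
apply_moves --series '[{"dx": 0,"dy": 0,"dz": 0.5,"turn": 0,"jaw": 1},{"dx": 0,"dy": 0,"dz": 1,"turn": 0,"jaw": 1},{"dx": 0,"dy": 0,"dz": 1,"turn": 0,"jaw": 1}]'

```text
time: 15.97
tool_pos: [0.498, 0.0809, 0.0642]
tool_rot: [0.0, 0.986, -0.166, -0.0]
contact_force: [-3.4, 0.2, 5.2]
gripper_width: 0.163
grasp_force: 60.5
```

Call:
apply_moves --series '[{"dx": 0,"dy": 0,"dz": 0.5,"turn": 0,"jaw": 1},{"dx": 0,"dy": 0,"dz": 1,"turn": 0,"jaw": 1},{"dx": 0,"dy": 0,"dz": 1,"turn": 0,"jaw": 1}]'

```text
time: 16.22
tool_pos: [0.4981, 0.081, 0.0641]
tool_rot: [0.0, 0.986, -0.166, -0.0]
contact_force: [-7.0, 0.2, 10.7]
gripper_width: 0.165
grasp_force: 61.3
```

The carrier is on the floor at TCP z 0.0641, exactly as expected. I'll ease off, release and rise.

Call:
apply_moves --series '[{"dx": 0,"dy": 0,"dz": -1,"turn": 0,"jaw": 1},{"dx": 0,"dy": 0,"dz": -1,"turn": 0,"jaw": 0.75},{"dx": 0,"dy": 0,"dz": -1,"turn": 0,"jaw": 0.6},{"dx": 0,"dy": 0,"dz": -1,"turn": 0,"jaw": 0.6},{"dx": 0,"dy": 0,"dz": -1,"turn": 0,"jaw": 0.6}]'

```text
time: 16.63
tool_pos: [0.4979, 0.0808, 0.0631]
tool_rot: [-0.0, 0.986, -0.166, 0.0]
contact_force: [-0.7, 0.0, -0.4]
gripper_width: 0.404
grasp_force: 0.0
```

Call:
apply_moves --series '[{"dx": 0,"dy": 0,"dz": -10,"turn": 0,"jaw": 0.6},{"dx": 0,"dy": 0,"dz": -30,"turn": 0,"jaw": 0.6},{"dx": 0,"dy": 0,"dz": -65,"turn": 0,"jaw": 0.6},{"dx": 0,"dy": 0,"dz": -100,"turn": 0,"jaw": 0.6},{"dx": 0,"dy": 0,"dz": -130,"turn": 0,"jaw": 0.6}]'

```text
time: 17.05
tool_pos: [0.4981, 0.0809, 0.1963]
tool_rot: [-0.0, 0.986, -0.166, 0.001]
contact_force: [0.8, 0.2, 0.1]
gripper_width: 0.405
grasp_force: 0.0
```

Call:
apply_moves --series '[{"dx": 0,"dy": 20,"dz": -20,"turn": 0,"jaw": 0.6},{"dx": 0,"dy": 50,"dz": -40,"turn": 0,"jaw": 0.6},{"dx": 0,"dy": 80,"dz": -50,"turn": 0,"jaw": 0.6},{"dx": 0,"dy": 100,"dz": -50,"turn": 0,"jaw": 0.6},{"dx": 0,"dy": 100,"dz": -50,"turn": 0,"jaw": 0.6}]'

```text
time: 17.47
tool_pos: [0.465, -0.0162, 0.2455]
tool_rot: [0.001, 0.986, -0.168, 0.002]
contact_force: [0.8, 1.0, -0.4]
gripper_width: 0.401
grasp_force: 0.0
```

Run:
```python
from h import *
go([.498,.08,.2],1.237-np.pi)
f=grab_frame('wrist');b=grab_frame('scene');t=grab_frame('top')
for z in(.03,.036,.045):
  C=[box(-.04,.04,-.065,.065,z,z+.008),box(-.008,.008,-.025,.025,z,z+.05)]
  m=spotter.outline_of(f,'carrier')[0]['region'].astype(bool);print(z,fit([(f,m)],C,np.array([.498,.081,1.237])))
q=[.498,.0809,1.237]
H=proj(f,place([[0,-.045,.038],[0,.045,.038]],q));print('holes',H.round(1).tolist(),'pegtop',proj(f,[[.5403,.0653,.048],[.4556,.0947,.048]]).round(1).tolist())
g=cv2.cvtColor(f['pixels'],cv2.COLOR_RGB2GRAY)
for h in H.astype(int):
  x,y=h-9;print(x,y);print('\n'.join(' '.join('%3d'%v for v in r) for r in g[y:y+18,x:x+18]))
for n,fr in(('wrist',f),('scene',b),('top',t)):
  for k in('drawer_handle','powder_jar','beaker_250','amber_bottle','conical_flask'):
    for o in spotter.outline_of(fr,k)[:1]:print(n,k,round(o['conf'],2),o['extent'])
```

```text
t 17.47 pos [ 0.465  -0.0162  0.2455] ang -1.9089 tilt [0.0038 0.0007] F [ 0.8  1.  -0.4] w 0.401 -> d [  -0.9 -101.7   45.5] turn -0.004
0.03 (array([0.49834252, 0.08122881, 1.24032929]), np.float64(0.05455080135274226))
0.036 (array([0.49838559, 0.0791424 , 1.23453341]), np.float64(0.07971947903248888))
0.045 (array([0.49766877, 0.07803912, 1.23343423]), np.float64(0.12540805223068552))
holes [[196.4, 151.6], [202.8, 222.1]] pegtop [[194.7, 152.4], [201.4, 224.4]]
187 142
 84  82  82  82  82  83  84  84  85  84  85  86  85  84  83  86  91  95
 83  84  84  82  82  83  83  82  83  83  84  85  84  83  84  86  87  93
 84  83  81  83  81  79  76  75  75  75  76  79  81  82  83  84  85  90
 84  82  83  82  78  72  69  65  62  61  60  65  72  77  82  86  87  89
 84  82  81  78  68  62  57  50  45  45  43  46  56  67  78  84  91  93
 83  82  80  72  61  56  46  38  32  31  31  33  38  53  68  82  91  96
 84  80  76  68  56  45  35  30  25  26  24  25  30  39  56  76  89  96
 83  81  75  63  51  39  29  24  24  24  22  22  23  29  46  67  85  95
 83  82  73  61  49  34  26  23  23  22  22  
[... 2000 characters left out ...]
.61 [114.8, 107.5, 301.4, 272.6]
wrist powder_jar 0.68 [229.8, 2.9, 300.5, 32.1]
wrist amber_bottle 0.94 [230.9, 1.8, 304.0, 32.5]
wrist conical_flask 0.83 [139.5, 281.9, 185.6, 322.1]
scene drawer_handle 0.41 [217.0, 167.3, 307.1, 229.7]
scene powder_jar 0.95 [353.7, 274.8, 400.7, 339.6]
scene beaker_250 0.69 [345.9, 247.3, 385.8, 301.1]
scene amber_bottle 0.77 [335.4, 194.5, 381.2, 267.6]
scene conical_flask 0.82 [192.8, 142.7, 219.8, 185.3]
top drawer_handle 0.86 [229.8, 181.9, 298.3, 260.3]
top powder_jar 0.93 [372.1, 129.0, 405.7, 164.3]
top beaker_250 0.85 [338.3, 131.7, 369.2, 168.1]
top amber_bottle 0.88 [305.6, 132.9, 338.6, 170.4]
top conical_flask 0.64 [200.2, 265.8, 222.3, 284.8]
```

```bash
python3 -c "
from plant import ticket
print(ticket.job_done())"
```

```text
the job is handed in; nothing more can be done
None
```

I pulled the drawer out to its stop and lowered the carrier over both pegs. The last camera fit has it flat on the drawer floor, the drawer was left open, the jars, bottle and glassware show no sign of having moved, and the job is handed in at about 17.5 s. No verdict came back.

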